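# Clear a coated sill sample and hold the coating gauge on its ringed spot

## Task

Use the scraper block to wipe the three sawn spindle ends off the top of the white sill sample onto the counter (do not pick or push them with the fingers or the gauge), then set the scraper down on the counter. Then take the coating gauge out of its stand and hold it upright with its probe tip inside the inked ring on the sample (not on the cross), pressed down lightly so that the sprung probe is about half way in, and finish like that, still holding the gauge there. Leave the other hardware on the counter where it is.

Things in the scene. Friction and masses are not known exactly. Their poses are not given: they have to be found in the camera images.
- sample: white powder-coated sill sample, a plate 150 (x) x 120 (y) mm whose flat top is 22 mm above the counter; fixed to the counter. Origin on the counter under its centre, z up
- ring_mark: black ring inked on top of the sample, 25 mm outside and 20 mm inside diameter. Origin at its centre, at the height of the sample's top (22 mm)
- cross_mark: black cross inked on top of the sample, 24 mm arms; not the spot wanted. Origin at its centre
- offcut1: short sawn end of dark steel spindle bar, 20 (x) x 8 x 8 mm, 10 g, loose; starts lying on the sample. Origin at the centre of its underside as first laid
- offcut2: short sawn end of dark steel spindle bar, 20 (x) x 8 x 8 mm, 10 g, loose; starts lying on the sample. Origin at the centre of its underside as first laid
- offcut3: short sawn end of dark steel spindle bar, 20 (x) x 8 x 8 mm, 10 g, loose; starts lying on the sample. Origin at the centre of its underside as first laid
- scraper: scraper block standing on its blade on the counter, loose, about 0.12 kg: wooden grip 26 (x) x 110 (y) mm, from 16 mm to 65 mm above its underside, over a rubber blade 14 (x) x 110 (y) x 16 mm high. Origin at the centre of the blade's underside, z up; grip it across x. It starts on one side of the sample, the gauge's stand on the other; which is which varies
- stand: grey block, 56 x 56 x 50 mm high, with a 27 mm square hole from the top, in which the gauge hangs; fixed to the counter. Origin on the counter under its centre
- gauge: coating gauge, black, loose, about 0.15 kg, standing upright in the stand. Origin at the point of the probe when fully out, z up along the gauge: steel sleeve 20 mm diameter from z 14 to 45 mm, square collar 40 x 40 mm from 45 to 51 mm (it rests on the stand's top, so the origin starts 5 mm above the counter), square grip 28 (x) x 28 (y) mm from 51 to 113 mm (its top)
- probe (a joint): how far the sprung probe is pushed into the gauge, m: 0 fully out, 0.010 fully in. The spring pushes out with 1 N at 0 and 6 N at 0.010 (500 N/m)
- probe_tip (a point): tip of the probe: lower end of a 6 mm steel rod with a round point, on the gauge's axis. It moves up the gauge as the probe goes in
- lock_cylinder: bystander, loose: brass lock cylinder, 60 x 17 x 33 mm. Origin on the underside near its middle
- window_key: bystander, loose: flat silver window key, 60 mm long, 5 mm thick. Origin on the underside near its middle
- spindle: bystander, loose: whole black handle spindle, a square bar 110 x 8 x 8 mm. Origin on the underside near its middle
- packer: bystander, loose: white plastic hinge packer, 100 x 30 x 9 mm. Origin on the underside near its middle
- bead: bystander, loose: clear acrylic glazing bead sample, L section, 140 x 18 x 20 mm. Origin on the underside near its middle
- hinge: bystander, loose: steel hinge leaf with knuckle, 90 x 38 x 12 mm. Origin on the underside near its middle
Not all that is in view belongs to the job. Of the things that look like the scraper, take the one that is nearest to the robot's base at the start. There is more than one size of the gauge; the one meant has the size given above.

How it is judged:
By the outcome, as a careful person would: the job done as asked, in the order asked, and still so for the second after the job is handed in, while the arm keeps its last pose, push and grip.
It also fails if it takes over 58 s, if anything falls off the work surface, if the arm or the gripper's body presses on something with over 40 N, if the wrist force passes 120 N, or if a joint passes its speed limit or range.

## Robot

A 6-joint arm with a two-finger parallel gripper is mounted at the origin on the work surface. World frame = base frame: x ahead of the robot, y to its left, z up, the work surface at z = 0. Lengths are in mm, angles in rad, forces in N, time in s.
With the tool pointing down it reaches from about 375 to 900 mm from the base axis. Payload 3.1 kg.
Tool frame: the origin (TCP) lies at the very end of the fingers, on their centre line; the grasp point (between the pads) lies 19 mm behind it; z points along the fingers, y is the line along which they close (so a half turn about z gives the same grasp; the last joint's range is limited). The gripper opens to 87 mm and grips with 3 to 60 N. Pads are 19 mm wide; open, the fingers measure 117 mm over their backs; the gripper's body (75 mm by 190 mm) begins 51 mm behind the grasp point.
Start: joints at [1.097, 0.527, 1.433, -0, 1.181, -0.178], TCP at [182.15, 597.845, 222.548] pointing down, gripper open.
Joint ranges: [-3.08, 3.08], [-0.75, 2.2], [0.22, 2.44], [-1.43, 4.57], [0, 2.65], [-2.85, 2.85]. Speed limits (rad/s): [2.79, 2.79, 3.14, 3.14, 3.14, 3.14].

## Interface

Orientations are given as [roll, pitch, yaw] about the fixed x, y, z axes, in that order (R = Rz(yaw) Ry(pitch) Rx(roll)).
In Python, from rig import ctrl, cams gives the robot as it stands.
- The arm moves only by the tool carry_out, never from a script. Its argument "plan" is a list of rows, each a list of 2 entries, a list of its own where there are three numbers: the shift along the tool's x, y, z in mm, then the turn about the tool's z in degrees. In form: [[[tx, ty, tz], spin], ...]. A call has exactly 8 rows; each row is the pose to reach, as a shift and turn from the pose commanded when the call began, along the tool's axes at that moment; what a row does not reach only later rows make up. A row lasts 1/10 s, in which the tool goes at most 50 mm and 8.59 degrees, less where a joint would pass 70% of its speed; a pose out of reach is approached as far as the arm can. A call with a gripper value outside its range is refused whole. "gripper" is the opening, from 0 (shut) to 1 (fully open), set as the call begins (left out, the last holds). The fingers move at their own pace and stop on an object; "force" is the grip in N (left out, the last holds). Time passes only in rows, so rows that repeat a pose let the fingers close, or fill a call up. It gives the time, the measured TCP pose, the force, the opening and the grip force at its end, in the units of the state.
- ctrl.get_state(): the state, without advancing time (a new reading comes with each control period).
- cams.snapshot(name): name is "side" or "top" or "wrist"; returns the picture (384x512x3 uint8, red, green, blue); there is no depth.
- cams.calibration(name): a dict with "vfov" (degrees; the focal length in pixels is half the picture's height over the tangent of half this angle, whatever the lens; pixels are square), "cx", "cy" (the principal point, pixels), "k1" (the pictures are not rectified: a ray, as slopes to the right and down, at radius r is drawn at 1 + k1 r^2 times it, then the intrinsics apply), "pose" (4x4, takes a point from camera to world coordinates); the wrist camera has in their place "tool_from_camera" (4x4, takes a point from camera to tool coordinates, whose origin is the TCP and whose axes are the flange's). Camera axes: x right, y down, z forward; pixel columns grow to the right and rows downward; lengths in mm; the calibration is good to about 2 mm. A picture is of the moment at which its call begins: read the wrist's pose just before it. calibration takes no time and is no camera call.
- ctrl.finish_job(): hands the job in; it is judged then, once.
The state is a dict: "time": time; "q": joint angles; "qvel": joint speeds; "joint_torque": joint torques, N m; "position": TCP position; "eef_rot": TCP orientation; "wrist_force": force on the tool from outside, world axes, zero at the start; "wrist_torque": the same for the moment, N m; "width": opening from 0.0 (shut) to 1.0 (fully open); "gripper_force": force on a finger pad.
Only numpy, scipy, OpenCV 4.12 (cv2) and the standard library are available. Lean on these libraries where they do the work, as an engineer would, in place of code of your own. Each camera call takes 0.05 s, during which the arm holds its last target. There are 200 camera calls.

## Working session

There is one attempt and no reset: what is moved stays moved. The work goes in short steps, Python scripts to look and compute and a tool call to move; the robot and the scene stay as the last step left them, time stands still between calls to the robot, and variables do not carry over. Pictures are saved under pics/ and viewed, at most 10 in all, crops included, and the job is handed in when it is done.

Besides the shell and the picture viewer there is one more tool, called after "Emit:" as name(argument=value, ...) on one line, values as JSON. carry_out: Moves the arm, as the interface text tells. Its arguments: {"type":"object","properties":{"plan":{"type":"array","items":{"type":"array"}},"gripper":{"type":"number"},"force":{"type":"number"}},"required":["plan"]}

```bash
mkdir -p pics; ls; cat > h.py <<'E'
import numpy as np, cv2
from rig import ctrl, cams
def shot(n,f):
    im=cams.snapshot(n); cv2.imwrite(f'pics/{f}.png',im[:,:,::-1]); return im
def ray(n,px,T=None):
    c=cams.calibration(n); f=192/np.tan(np.radians(c['vfov']/2))
    K=np.array([[f,0,c['cx']],[0,f,c['cy']],[0,0,1.]])
    u=cv2.undistortPoints(np.array(px,float).reshape(-1,1,2),K,np.array([c['k1'],0,0,0.])).reshape(-1,2)
    P=np.array(c['pose']) if 'pose' in c else T@np.array(c['tool_from_camera'])
    d=np.c_[u,np.ones(len(u))]@P[:3,:3].T
    return P[:3,3],d
def plane(n,px,z,T=None):
    o,d=ray(n,px,T); return o+d*((z-o[2])/d[:,2])[:,None]
def proj(n,X,T=None):
    c=cams.calibration(n); f=192/np.tan(np.radians(c['vfov']/2))
    P=np.array(c['pose']) if 'pose' in c else T@np.array(c['tool_from_camera'])
    p=(np.array(X,float).reshape(-1,3)-P[:3,3])@P[:3,:3]; u=p[:,:2]/p[:,2:]
    u=u*(1+c['k1']*(u**2).sum(1,keepdims=True)); return u*f+[c['cx'],c['cy']]
def tri(rays):
    A=0;b=0
    for o,d in rays:
        d=d/np.linalg.norm(d);M=np.eye(3)-np.outer(d,d);A=A+M;b=b+M@o
    return np.linalg.solve(A,b)
def toolT(s):
    from scipy.spatial.transform import Rotation as R
    T=np.eye(4);T[:3,:3]=R.from_euler('xyz',s['eef_rot']).as_matrix();T[:3,3]=s['position'];return T
E
python3 - <<'E'
from h import *
s=ctrl.get_state();print({k:np.round(v,3) for k,v in s.items()})
for n in('side','top'):
    im=shot(n,n+'0');cv2.imwrite(f'pics/{n}0b.png',cv2.resize(im,(800,600),interpolation=cv2.INTER_CUBIC)[:,:,::-1])
    c=cams.calibration(n);print(n,c['vfov'],c['k1'],np.round(c['pose'],2).tolist())
print(np.round(cams.calibration('wrist')['tool_from_camera'],2).tolist(), cams.calibration('wrist')['vfov'])
E
```

```text
pics
{'time': np.float64(0.0), 'q': array([ 1.096,  0.528,  1.434,  0.   ,  1.181, -0.178]), 'qvel': array([-0.001,  0.002, -0.002,  0.001,  0.   ,  0.001]), 'joint_torque': array([-2.0000e-03, -4.4005e+01, -1.7658e+01,  6.3000e-02,  5.8000e-02,
       -0.0000e+00]), 'position': array([181.822, 597.202, 221.55 ]), 'eef_rot': array([-3.139, -0.   ,  2.846]), 'wrist_force': array([ 0.131,  0.748, -0.282]), 'wrist_torque': array([-0.063,  0.046, -0.018]), 'gripper_force': np.float64(0.0), 'width': np.float64(0.998)}
side 49.006094513673546 0.019271858044732096 [[-0.98, -0.14, 0.14, 338.6], [-0.2, 0.7, -0.68, 858.6], [-0.0, -0.7, -0.72, 967.69], [0.0, 0.0, 0.0, 1.0]]
top 46.6104654354214 -0.09049121659570035 [[0.03, -1.0, 0.09, 399.36], [-1.0, -0.03, 0.0, -33.64], [-0.0, -0.09, -1.0, 1282.39], [0.0, 0.0, 0.0, 1.0]]
[[0.0, -0.96, -0.29, 78.08], [1.0, 0.0, 0.0, -0.7], [-0.0, -0.29, 0.96, -162.25], [0.0, 0.0, 0.0, 1.0]] 68.40263325219564
```

View pics/top0b.png

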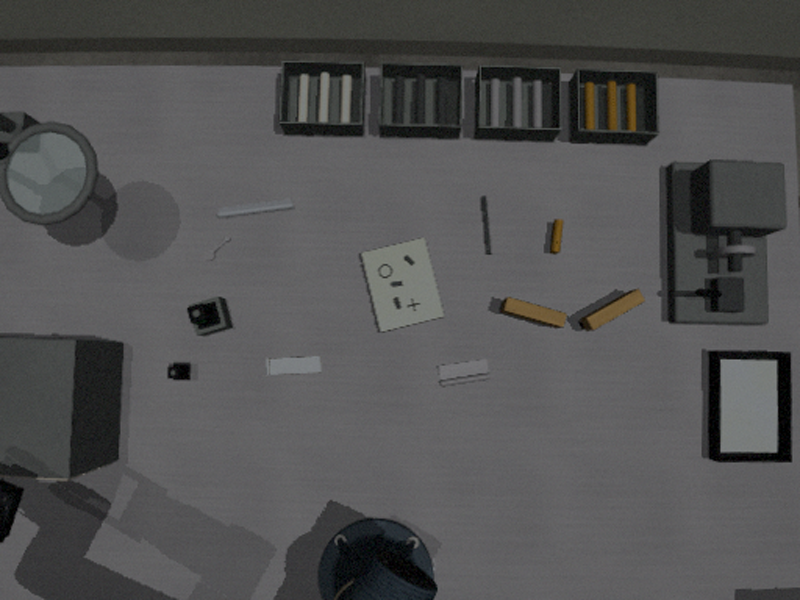

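View pics/side0b.png

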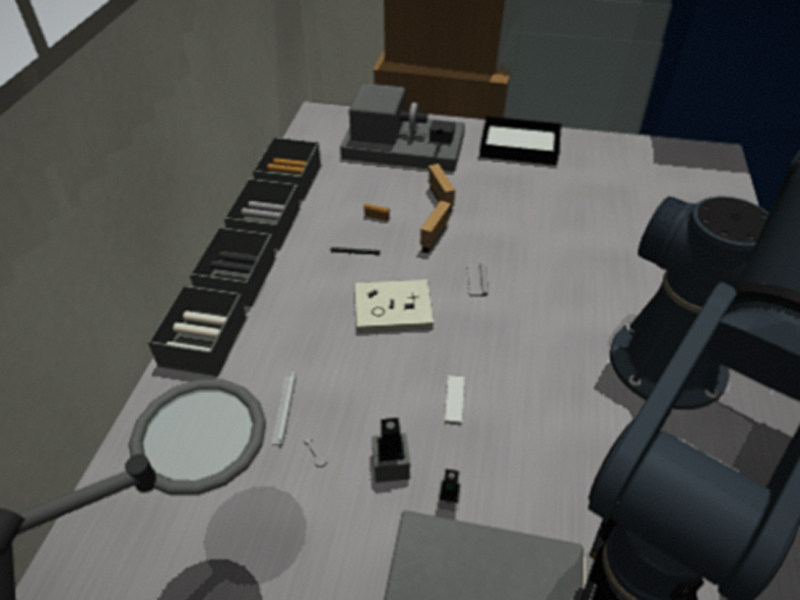

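Top view: the sample is at (400,285). The ring is at (386,271), the cross at (413,304), and the offcuts at (409,260), (397,284) and (397,303). The two scrapers are at (535,312), which is the nearer one, and (612,310). The large gauge is in its stand at (207,315), with a smaller one at (178,372). The side view agrees: scraper at (435,225), gauge top at (390,425).

```bash
python3 - <<'E'
from h import *
k=512/800
T={n:cv2.imread(f'pics/{n}0.png') for n in('top','side')}
def blobs(m,lo=15):
    n,l,st,c=cv2.connectedComponentsWithStats(m.astype(np.uint8)); return [(i,st[i],c[i]) for i in range(1,n) if st[i][4]>=lo],l
for n,box in(('top',(300,180,420,215)),('side',(230,95,300,165))):
    im=T[n].astype(int); m=(im[:,:,2]-im[:,:,0]>35)
    mm=np.zeros_like(m);x0,y0,x1,y1=box;mm[y0:y1,x0:x1]=m[y0:y1,x0:x1]
    b,l=blobs(mm)
    for i,s,c in b:
        pts=np.argwhere(l==i)[:,::-1].astype(np.float32); r=cv2.minAreaRect(pts)
        print(n,'orange',s,np.round(c,1),np.round(cv2.boxPoints(r),1).tolist(), 'z65',np.round(plane(n,[c],65),0).tolist())
im=T['top'].astype(int); m=(im.min(2)>125); b,l=blobs(m,800)
for i,s,c in b:
    pts=np.argwhere(l==i)[:,::-1].astype(np.float32); r=cv2.minAreaRect(pts); 
    if 200<c[0]<320: print('sample',s,np.round(plane('top',cv2.boxPoints(r),22),1).tolist(),np.round(plane('top',[r[0]],22),1))
# rough points in 800 view
for nm,p in dict(ring=(386,271),cross=(413,304),o1=(409,260),o2=(397,284),o3=(397,303)).items(): print(nm,np.round(plane('top',[np.array(p)*k],22),0))
# gauge top: top vs side
g=tri([[a[0],a[1][0]] for a in(ray('top',[np.array((196,311))*k]),ray('side',[np.array((390,424))*k]))]);print('gauge',g)
sc=tri([[a[0],a[1][0]] for a in(ray('top',[np.array((535,312))*k]),ray('side',[np.array((438,218))*k]))]);print('scr',sc)
E
```

```text
top orange [376 185  36  26 343] [393.5 197.5] [[374.6000061035156, 202.89999389648438], [408.0, 184.3000030517578], [412.29998779296875, 192.1999969482422], [378.8999938964844, 210.6999969482422]] z65 [[491.0, -413.0, 65.0]]
top orange [323 190  39  19 349] [341.9 199.2] [[321.79998779296875, 198.10000610351562], [324.29998779296875, 189.5], [362.20001220703125, 200.3000030517578], [359.70001220703125, 208.89999389648438]] z65 [[482.0, -269.0, 65.0]]
side orange [274 105  17  18 140] [282.2 113.5] [[273.70001220703125, 106.19999694824219], [279.5, 102.5999984741211], [290.79998779296875, 120.9000015258789], [284.8999938964844, 124.5]] z65 [[488.0, -409.0, 65.0]]
side orange [270 128  19  21 174] [278.7 138.1] [[268.6000061035156, 146.0], [282.79998779296875, 126.0], [288.8999938964844, 130.39999389648438], [274.6000061035156, 150.3000030517578]] z65 [[478.0, -266.0, 65.0]]
side orange [233 130  16   7  65] [240.7 132.9] [[232.3000030517578, 133.5], [233.10000610351562, 129.39999389648438], [248.5, 132.5], [247.6999969482422, 136.5]] z65 [[611.0, -269.0, 65.0]]
ring [[552.  -6.  22.]]
cross [[493. -56.  22.]]
o1 [[573. -47.  22.]]
o2 [[529. -26.  22.]]
o3 [[494. -27.  22.]]
gauge [461.63847027 310.76034913 118.42609562]
scr [ 477.44299156 -272.51316254   54.65126313]
```

Emit:
carry_out(plan=[[[-40,-20,0],8],[[-85,-45,0],16],[[-130,-70,0],24],[[-175,-97,0],32],[[-220,-122,0],40],[[-265,-148,0],48],[[-310,-173,0],56],[[-345,-195,0],60]])

```text
time: 0.9
position: [455.3, 310.3, 222.3]
eef_rot: [-3.141, -0.0, 1.794]
wrist_force: [1.3, 1.4, -0.4]
width: 0.998
gripper_force: 0.0
```

```bash
cat >> h.py <<'E'
def sh(x,y,z,phi=None,s=None):
    """shift in tool axes + spin (deg) to reach world TCP x,y,z with closing line at phi (deg, world)"""
    s=s or ctrl.get_state(); T=toolT(s); d=T[:3,:3].T@(np.array([x,y,z],float)-s['position'])
    cur=np.degrees(s['eef_rot'][2])-90
    sp=None if phi is None else round(-((phi-cur+90)%180-90),2)
    return np.round(d,1).tolist(),sp
def wshot(f):
    s=ctrl.get_state(); T=toolT(s); im=shot('wrist',f); np.save(f'pics/{f}.npy',T); return s,T,im
E
python3 - <<'E'
from h import *
s,T,im=wshot('w1'); print(s['time'],s['position'],s['eef_rot'],s['width'])
print(sh(525,-33,260,14))
E
```

```text
0.9 [455.30126558 310.34434696 222.31412171] [-3.14135359e+00 -1.19357609e-04  1.79442652e+00] 0.997690139746496
([-343.7, -11.0, -35.8], np.float64(-1.52))
```

View pics/w1.png

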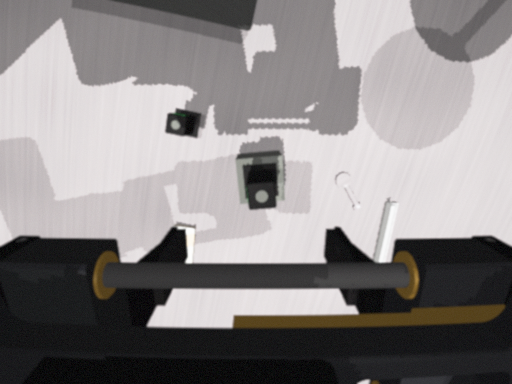

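The wrist view shows the gauge top, a black square with a grey disc, at (262,196), standing in the stand centred near (262,172). The small gauge is at (178,124).

Emit:
carry_out(plan=[[[-43,-1,-4],0],[[-86,-3,-9],0],[[-129,-4,-13],-0.5],[[-172,-5,-18],-1],[[-215,-7,-22],-1.5],[[-258,-8,-27],-1.5],[[-301,-10,-31],-1.5],[[-344,-11,-36],-1.5]])

```text
time: 1.75
position: [520.8, -27.0, 258.4]
eef_rot: [-3.141, -0.001, 1.825]
wrist_force: [0.4, 0.6, 0.8]
width: 1.0
gripper_force: 0.0
```

```bash
python3 - <<'E'
from h import *
s,T,im=wshot('w2'); print(s['time'],s['position'],s['eef_rot'])
print(sh(480,-270,222,-16), np.round(proj('wrist',[[525,-33,22],[552,-6,22],[477,-270,65]],T)))
E
```

```text
1.75 [520.75767403 -26.99329989 258.36842423] [-3.14073561e+00 -6.61910854e-04  1.82500738e+00]
([-217.5, -101.3, 38.8], np.float64(30.36)) [[257. 174.]
 [281. 161.]
 [188. 319.]]
```

View pics/w2.png

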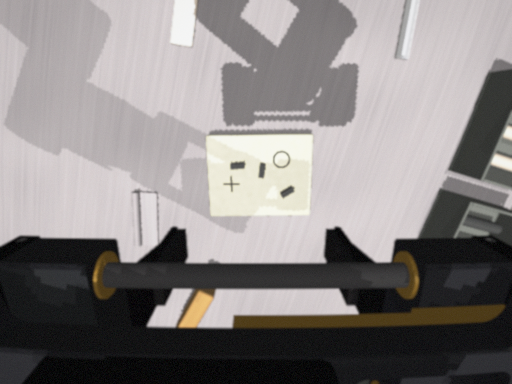

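The wrist view shows the sample spanning (207,132) to (312,216), aligned with the tool. The ring is at (281,159), the cross at (231,184), and the offcuts at (238,165), (262,170) and (288,192). Next I go over the scraper and measure all of it there.

Emit:
carry_out(plan=[[[-36,-17,7],6],[[-72,-34,13],12],[[-108,-51,20],18],[[-144,-68,26],24],[[-181,-84,33],30],[[-217,-101,39],30],[[-217,-101,39],30],[[-217,-101,39],30]])

```text
time: 2.6
position: [477.4, -261.0, 218.9]
eef_rot: [-3.14, -0.001, 1.299]
wrist_force: [-0.4, 0.8, 0.1]
width: 0.998
gripper_force: 0.0
```

```bash
python3 - <<'E'
from h import *
s,T,im=wshot('w3'); print(s['time'],s['position'],s['eef_rot'])
def rect(n,m,z,T,lo=60,dil=0):
    cs,_=cv2.findContours(m.astype(np.uint8),cv2.RETR_EXTERNAL,cv2.CHAIN_APPROX_NONE)
    for c in cs:
        if cv2.contourArea(c)<lo: continue
        P=plane(n,c.reshape(-1,2),z,T)[:,:2].astype(np.float32); r=cv2.minAreaRect(P); M=cv2.moments(c)
        print(n,'px',np.round([M['m10']/M['m00'],M['m01']/M['m00']],1),'area',cv2.contourArea(c),'world',np.round(r[0],1),np.round(r[1],1),round(r[2],1), cv2.boundingRect(c))
i3=im.astype(int); m=(i3[:,:,0]-i3[:,:,2]>50); m[235:]=0
print('scraper w3 z65'); rect('wrist',m,65,T,150)
# sample in w2
T2=np.load('pics/w2.npy'); i2=cv2.imread('pics/w2.png').astype(int)
m=(i2[:,:,2]-i2[:,:,0]>12)&(i2.min(2)>110); m[:125]=0;m[230:]=0;m[:,:190]=0;m[:,330:]=0
m=cv2.morphologyEx(m.astype(np.uint8),cv2.MORPH_CLOSE,np.ones((13,13)))
print('sample w2'); rect('wrist',m,22,T2,2000)
d=(i2.max(2)<110)&(cv2.erode(m,np.ones((7,7)))>0)
print('marks w2'); rect('wrist',d,22,T2,20)
E
```

```text
2.6 [ 477.42529009 -260.98696015  218.91058113] [-3.14006617e+00 -1.23472414e-03  1.29933925e+00]
scraper w3 z65
wrist px [374.4 186.5] area 586.0 world [ 609.9 -301.5] [16.8 59.1] 83.6 (349, 178, 51, 19)
wrist px [260.8 186.8] area 1844.5 world [ 481.1 -269.3] [110.3  24.5] 75.4 (249, 141, 23, 93)
sample w2
wrist px [259.  172.8] area 8184.5 world [528.5 -35.1] [150.8 121.8] 15.2 (205, 133, 109, 84)
marks w2
wrist px [286.7 191.2] area 48.5 world [573.3 -46.6] [17.8  7.6] 46.9 (281, 187, 12, 10)
wrist px [261.7 169.6] area 34.5 world [530.  -25.4] [ 5.7 17.5] 14.8 (260, 164, 5, 13)
wrist px [237.1 165. ] area 46.0 world [493.6 -27.3] [17.2  5.8] 14.6 (231, 163, 13, 5)
```

View pics/w3.png

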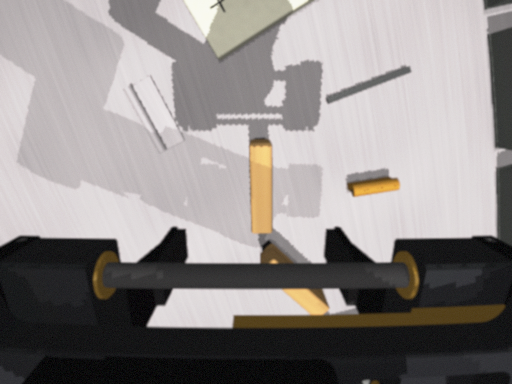

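The wrist view shows the scraper upright at (261,187), aligned with the tool. The spare one lies below it at (295,280), clear of the finger path. The footprint of 110×24.5 at z = 65 agrees with the top and side fix.

```bash
python3 - <<'E'
from h import *
s=ctrl.get_state(); print(s['position'],sh(481.1,-269.3,26,-14.6))
# second height check of scraper from wrist/top rays of centre
a=ray('top',[(341.9,199.2)]); b=ray('wrist',[(260.8,186.8)],np.load('pics/w3.npy')); print(tri([(a[0],a[1][0]),(b[0],b[1][0])]))
E
```

```text
[ 477.62694782 -260.01858735  219.15133336] ([-8.3, 6.1, 193.1], np.float64(-0.86))
[ 482.38304901 -269.0968641    58.8306403 ]
```

Emit:
carry_out(plan=[[[-8,6,40],-0.9],[[-8,6,80],-0.9],[[-8,6,120],-0.9],[[-8,6,150],-0.9],[[-8,6,175],-0.9],[[-8,6,193],-0.9],[[-8,6,193],-0.9],[[-8,6,193],-0.9]])

```text
time: 3.45
position: [482.1, -269.0, 26.9]
eef_rot: [-3.141, -0.0, 1.319]
wrist_force: [-0.6, -0.7, -0.4]
width: 1.002
gripper_force: 0.0
```

Emit:
carry_out(plan=[[[0,0,0],0],[[0,0,0],0],[[0,0,0],0],[[0,0,0],0],[[0,0,0],0],[[0,0,0],0],[[0,0,0],0],[[0,0,0],0]], gripper=0, force=40)

```text
time: 4.25
position: [481.6, -270.3, 26.5]
eef_rot: [-3.141, -0.0, 1.317]
wrist_force: [-0.4, 0.3, 0.3]
width: 0.351
gripper_force: 0.0
```

Emit:
carry_out(plan=[[[0,0,0],0],[[0,0,0],0],[[0,0,-5],0],[[0,0,-15],0],[[0,0,-30],0],[[0,0,-45],0],[[0,0,-60],0],[[0,0,-60],0]])

```text
time: 5.05
position: [482.9, -271.3, 89.0]
eef_rot: [3.137, 0.002, 1.317]
wrist_force: [-0.1, -0.5, -0.7]
width: 0.295
gripper_force: 40.0
```

```bash
python3 - <<'E'
from h import *
s=ctrl.get_state(); print(s['position'],s['width'],s['gripper_force'],s['wrist_force'])
c=np.array([528.5,-35.1]);a=np.radians(15.2);u=np.array([np.cos(a),np.sin(a)])
p=c-68*u; print(p,sh(*p,s['position'][2],15.2))
T2=np.load('pics/w2.npy'); i2=cv2.imread('pics/w2.png').astype(int)
d=(i2[145:172,268:295].max(2)<150); y,x=np.nonzero(d); (cx,cy),r=cv2.minEnclosingCircle(np.c_[x,y].astype(np.float32)); print('ring px',cx+268,cy+145,r,plane('wrist',[(cx+268,cy+145)],22,T2))
E
```

```text
[ 482.9108424  -271.31256075   89.01257603] 0.2953309009117942 39.991824994795024 [-0.0527132  -0.4547764  -0.67922195]
[462.87887838 -52.92886415] ([206.4, -74.2, -0.8], np.float64(-29.74))
ring px 282.5 164.0 5.852449893951416 [[555.98715952  -9.57069867  22.        ]]
```

Emit:
carry_out(plan=[[[25,-9,0],-4],[[60,-21,0],-9],[[95,-34,0],-14],[[130,-47,0],-19],[[165,-60,0],-24],[[195,-70,0],-29],[[206,-74,0],-29.7],[[206,-74,0],-29.7]])

```text
time: 5.85
position: [461.1, -51.0, 86.4]
eef_rot: [-3.141, -0.0, 1.837]
wrist_force: [0.2, -0.7, -1.3]
width: 0.297
gripper_force: 40.0
```

```bash
python3 - <<'E'
from h import *
c=np.array([528.5,-35.1]);a=np.radians(15.2);u=np.array([np.cos(a),np.sin(a)]);p=c-68*u
for i in range(3):
    s=ctrl.get_state(); print(s['position'],s['eef_rot'],sh(*p,s['position'][2],15.2)); cams.snapshot('top')
im=shot('side','s1');cv2.imwrite('pics/s1b.png',cv2.resize(im[150:260,190:320],None,fx=5,fy=5)[:,:,::-1])
E
```

```text
[461.12968996 -50.99792893  86.41833504] [-3.14073268e+00 -4.69051406e-04  1.83711578e+00] ([-2.3, 1.2, -0.0], np.float64(0.06))
[462.11719599 -52.36930508  86.54188257] [3.14112622e+00 7.21095132e-04 1.83573174e+00] ([-0.7, 0.6, 0.0], np.float64(-0.02))
[462.61728092 -53.20642295  86.59148649] [3.14047712e+00 1.22658045e-03 1.83457257e+00] ([0.2, 0.3, 0.0], np.float64(-0.09))
```

View pics/s1b.png

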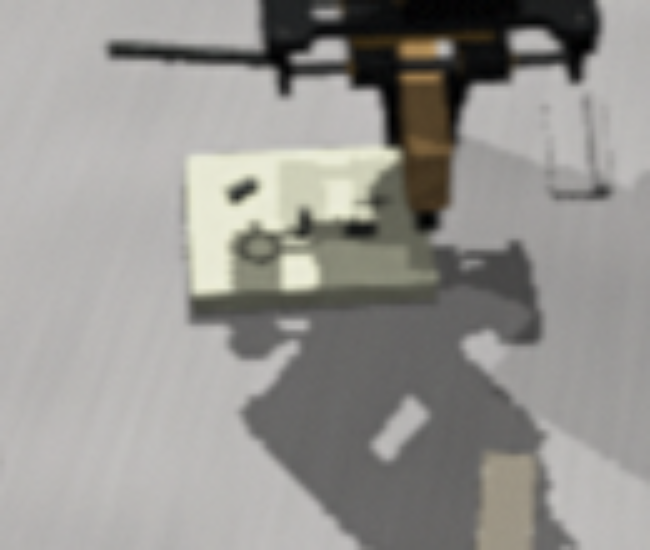

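The scraper hangs straight over the near edge of the sample, and the offcuts and ring are all ahead of the blade. I lower it and wipe.

Emit:
carry_out(plan=[[[0,0,12],0],[[0,0,24],0],[[0,0,32],0],[[0,0,36.5],0],[[0,0,36.5],0],[[0,0,36.5],0],[[0,5,36.5],0],[[0,10,36.5],0]])

```text
time: 6.85
position: [472.1, -49.8, 50.5]
eef_rot: [3.141, 0.001, 1.835]
wrist_force: [1.1, -0.0, -1.6]
width: 0.296
gripper_force: 40.0
```

Emit:
carry_out(plan=[[[0,10,0],0],[[0,20,0],0],[[0,30,0],0],[[0,40,0],0],[[0,50,0],0],[[0,60,0],0],[[0,70,0],0],[[0,80,0],0]])

```text
time: 7.65
position: [549.4, -28.6, 50.0]
eef_rot: [-3.141, -0.0, 1.835]
wrist_force: [0.7, -0.2, -1.2]
width: 0.292
gripper_force: 40.0
```

Emit:
carry_out(plan=[[[0,10,0],0],[[0,20,0],0],[[0,30,0],0],[[0,40,0],0],[[0,50,0],0],[[0,60,0],0],[[0,68,0],0],[[0,68,0],0]])

```text
time: 8.45
position: [615.8, -10.9, 50.2]
eef_rot: [3.14, 0.001, 1.836]
wrist_force: [-1.0, 0.4, -0.6]
width: 0.296
gripper_force: 40.0
```

```bash
python3 - <<'E'
from h import *
s=ctrl.get_state(); print(s['position'],s['wrist_force'],s['eef_rot'])
im=shot('side','s2');cv2.imwrite('pics/s2b.png',cv2.resize(im[130:260,170:320],None,fx=5,fy=4.5)[:,:,::-1])
E
```

```text
[615.84104232 -10.88174732  50.17161368] [-0.95178522  0.42769691 -0.5845857 ] [3.13977590e+00 8.33015577e-04 1.83572115e+00]
```

View pics/s2b.png

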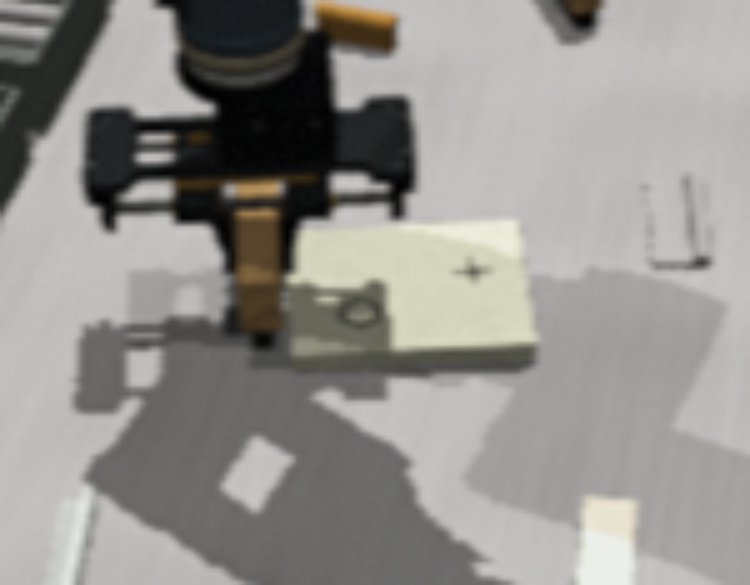

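The sample top is clear, with only the ring and cross left on it. I lift the scraper and take it back to its free spot.

Emit:
carry_out(plan=[[[0,0,-10],0],[[0,0,-30],0],[[0,0,-50],0],[[0,-10,-60],0],[[0,-40,-60],0],[[0,-70,-60],0],[[0,-75,-60],0],[[0,-75,-60],0]])

```text
time: 9.3
position: [540.1, -30.8, 110.3]
eef_rot: [-3.14, -0.001, 1.834]
wrist_force: [-0.5, -0.3, -0.7]
width: 0.296
gripper_force: 40.0
```

```bash
python3 - <<'E'
from h import *
shot('top','t2');s=ctrl.get_state(); print(s['position'],sh(481,-270,80,-14.6))
im=shot('top','t2').astype(int)[130:200,210:300]; w=shot('wrist','w4')
o=[cv2.resize(im.astype(np.uint8),(630,490)),]
cv2.imwrite('pics/t2b.png',o[0][:,:,::-1])
E
```

```text
[541.87676491 -30.9495544  110.48747459] ([-214.9, -121.1, 30.5], np.float64(29.7))
```

View pics/t2b.png

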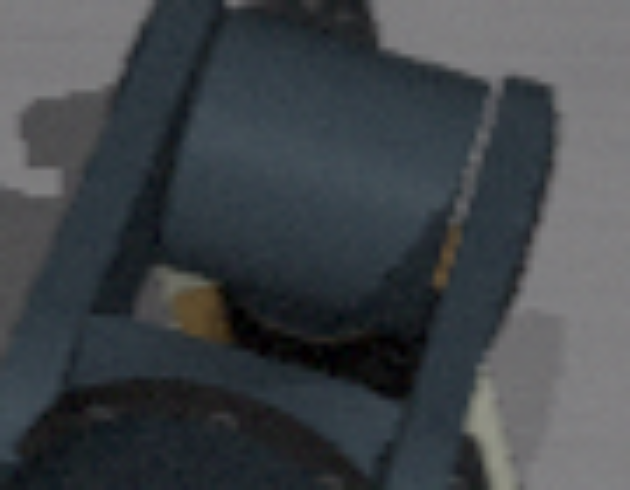

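The arm hides the spot in that view. I set the scraper down first and look again afterwards.

Emit:
carry_out(plan=[[[-25,-14,4],4],[[-60,-34,8],9],[[-95,-54,13],14],[[-130,-73,18],19],[[-165,-93,23],24],[[-195,-110,28],29],[[-215,-121,30],29.7],[[-215,-121,30],29.7]])

```text
time: 10.25
position: [482.2, -273.9, 79.8]
eef_rot: [3.139, 0.002, 1.313]
wrist_force: [0.8, 0.3, -1.0]
width: 0.295
gripper_force: 40.0
```

Emit:
carry_out(plan=[[[0,0,15],0],[[0,0,30],0],[[0,0,42],0],[[0,0,49],0],[[0,0,52],0],[[0,0,53.5],0],[[0,0,53.5],0],[[0,0,53.5],0]])

```text
time: 11.05
position: [481.6, -270.0, 27.0]
eef_rot: [3.141, 0.001, 1.317]
wrist_force: [0.2, -0.2, -1.9]
width: 0.294
gripper_force: 40.0
```

Emit:
carry_out(plan=[[[0,0,0.5],0],[[0,0,0.5],0],[[0,0,0.5],0],[[0,0,0.5],0],[[0,0,0.5],0],[[0,0,0.5],0],[[0,0,0.5],0],[[0,0,0.5],0]], gripper=1)

```text
time: 11.85
position: [481.2, -269.8, 26.0]
eef_rot: [-3.142, -0.0, 1.317]
wrist_force: [-0.6, 0.7, -0.1]
width: 0.935
gripper_force: 0.0
```

Emit:
carry_out(plan=[[[0,0,0],0],[[0,0,0],0],[[0,0,0],0],[[0,0,-20],0],[[0,0,-60],0],[[0,0,-100],0],[[0,0,-145],0],[[0,0,-190],0]])

```text
time: 12.65
position: [480.8, -269.4, 217.6]
eef_rot: [-3.141, -0.0, 1.317]
wrist_force: [1.1, -0.3, 0.5]
width: 0.997
gripper_force: 0.0
```

```bash
python3 - <<'E'
from h import *
shot('side','s3');s=ctrl.get_state(); print(s['position'],s['width'],sh(470,0,270,13),sh(455,300,222,13))
E
```

```text
[ 484.60312867 -272.33824537  225.33777027] 0.9998502904820334 ([259.7, -81.9, -47.3], np.float64(-27.53)) ([546.6, -172.2, -2.2], np.float64(-27.53))
```

Emit:
carry_out(plan=[[[40,0,-6],-5],[[80,0,-12],-10],[[120,0,-18],-15],[[160,0,-24],-20],[[200,0,-30],-25],[[240,0,-34],-29.7],[[253,0,-34],-29.7],[[253,0,-34],-29.7]])

```text
time: 13.5
position: [544.7, -23.3, 249.9]
eef_rot: [-3.141, 0.0, 1.838]
wrist_force: [-0.6, -0.1, 0.1]
width: 1.0
gripper_force: 0.0
```

```bash
python3 - <<'E'
from h import *
for i in range(2): cams.snapshot('side')
s,T,im=wshot('w5'); print(s['position'],s['eef_rot'][2])
cv2.imwrite('pics/w5b.png',cv2.resize(im[110:270,150:400],None,fx=3,fy=3)[:,:,::-1])
print(sh(455,303,222,13))
E
```

```text
[544.40078895 -25.59810298 249.61958313] 1.8349307109125033
([341.0, -0.7, 27.5], np.float64(2.07))
```

View pics/w5b.png

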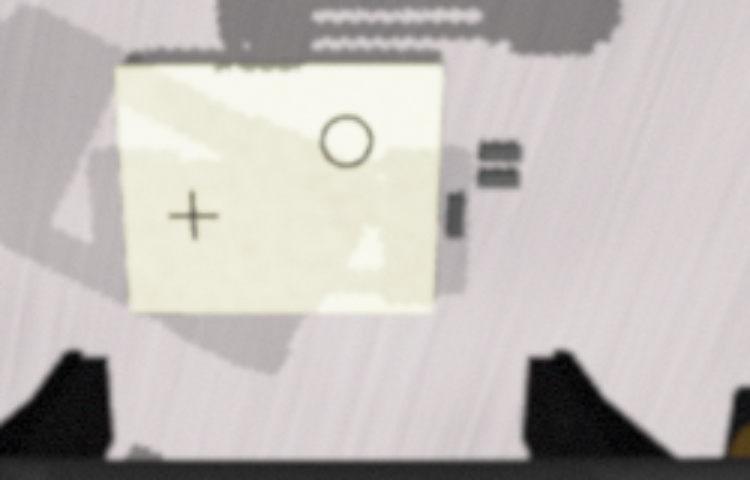

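All three offcuts now lie on the counter, beyond the sample's right-hand edge at crop (455,215), (499,152) and (499,178). The ring is at crop (347,140) and the cross at (193,215).

Emit:
carry_out(plan=[[[40,15,0],0],[[80,30,0],0],[[120,45,0],0],[[160,60,0],0],[[200,75,0],0],[[240,89,0],0],[[259,96,0],0],[[259,96,0],0]])

```text
time: 14.45
position: [570.2, 251.1, 249.5]
eef_rot: [3.142, -0.0, 1.836]
wrist_force: [0.6, -0.6, -0.5]
width: 0.995
gripper_force: 0.0
```

```bash
python3 - <<'E'
from h import *
for i in range(2): cams.snapshot('side')
s,T,im=wshot('w6'); print(s['position'],s['eef_rot'][2])
def ringpx(f,c,w=14):
    g=cv2.imread(f'pics/{f}.png',0)[c[1]-w:c[1]+w+1,c[0]-w:c[0]+w+1]
    bh=cv2.morphologyEx(g,cv2.MORPH_BLACKHAT,np.ones((7,7))); y,x=np.nonzero(bh>bh.max()*.45)
    (a,b),(p,q),_=cv2.fitEllipse(np.c_[x,y].astype(np.float32)); return (a+c[0]-w,b+c[1]-w,p,q)
R=[]
for f,c in(('w2',(281,159)),('w5',(266,157))):
    p=ringpx(f,c,11); Tf=np.load(f'pics/{f}.npy'); print(f,np.round(p,1),plane('wrist',[p[:2]],22,Tf)); o,d=ray('wrist',[p[:2]],Tf); R.append((o,d[0]))
print('ring tri',tri(R))
# grey disc & black top of gauge
def disc(f,c,w):
    im=cv2.imread(f'pics/{f}.png',0); x0,y0=max(0,c[0]-w),max(0,c[1]-w); g=im[y0:c[1]+w,x0:c[0]+w]
    return cv2.HoughCircles(cv2.resize(g,None,fx=4,fy=4,interpolation=cv2.INTER_CUBIC),cv2.HOUGH_GRADIENT,1,60,param1=100,param2=12,minRadius=18,maxRadius=45)/4+[x0,y0,0]
c6=np.round(proj('wrist',[461,311,118],T)[0]).astype(int); print('guess',c6)
cv2.imwrite('pics/g.png',np.hstack([cv2.resize(cv2.imread('pics/w1.png')[140:230,215:305],(400,400)),cv2.resize(im[max(0,c6[1]-45):c6[1]+45,c6[0]-45:c6[0]+45,::-1],(400,400))])); print(c6-45)
print(sh(461,311,100,13))
for f,c in (('w1',(262,196)),('w6',c6)): print(f,np.round(disc(f,c,16),1).tolist())
E
```

```text
[569.92873955 248.5213977  249.49614239] 1.8340210196523046
w2 [281.  159.   15.7  16. ] [[551.76694144  -3.35466774  22.        ]]
w5 [265.1 156.6  16.4  16.6] [[551.79314878  -3.31063767  22.        ]]
ring tri [551.83512914  -3.4070469   21.43876492]
guess [167 102]
[122  57]
([89.1, -88.7, 149.6], np.float64(2.03))
w1 [[[261.6, 196.4, 6.3]]]
w6 [[[162.1, 95.9, 9.7]]]
```

View pics/g.png

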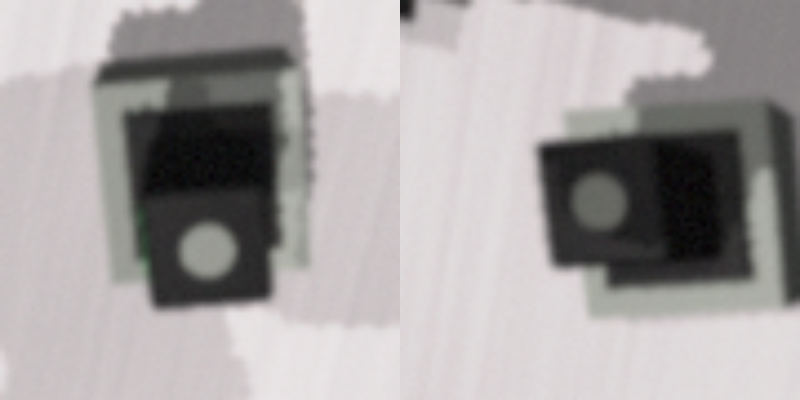

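Both crops show the gauge's square top with its disc, at (208,250) in the left crop and (199,201) in the right one. The square is slightly rotated.

```bash
python3 - <<'E'
from h import *
T1,T6=np.load('pics/w1.npy'),np.load('pics/w6.npy'); k=90/400
a=np.array([(208,250)])*k+[215,140]; b=np.array([(199,201)])*k+[122,57]
r=[ray('wrist',a,T1),ray('wrist',b,T6)]; print('gauge top',tri([(o,d[0]) for o,d in r]))
for C,o,T in (([(143,192),(272,186),(270,297),(155,307)],[215,140],T1),([(140,146),(262,138),(265,262),(153,268)],[122,57],T6)):
    for z in (118,):
        P=plane('wrist',np.array(C)*k+o,z,T)[:,:2]; e=np.roll(P,-1,0)-P
        print(z,P.mean(0),np.linalg.norm(e,axis=1),(np.degrees(np.arctan2(e[:,1],e[:,0]))+45)%90-45)
# stand (bright grey-green rim) outline
for f,T,C in(('w1',T1,[(93,85),(298,70),(310,265),(112,282)]),('w6',T6,[(567,110),(770,100),(785,305),(590,318)])):
    o=[215,140] if f=='w1' else [122,57]; q=np.array(C,float); q[:,0]-=0 if f=='w1' else 400
    P=plane('wrist',q*k+o,50,T)[:,:2]; e=np.roll(P,-1,0)-P
    print('stand',f,P.mean(0),np.linalg.norm(e,axis=1),(np.degrees(np.arctan2(e[:,1],e[:,0]))+45)%90-45)
s=ctrl.get_state(); print(s['position'])
E
```

```text
gauge top [461.49592437 311.0293121  119.18142241]
118 [461.83025986 311.63161981] [28.18754116 25.53690395 25.87580451 26.6662748 ] [15.59741673 13.02935241 18.09668466 18.15972911]
118 [462.53954853 310.64969398] [27.59711506 26.7646286  25.88738379 26.50946846] [17.81094701 12.87849582 17.45099338 16.53346487]
stand w1 [461.59840622 311.22618468] [54.947687   54.68003458 55.54015086 55.58219753] [17.06247059 17.84809488 17.99824356 17.23222571]
stand w6 [462.28634208 311.15491475] [55.75195114 54.44276234 55.73817485 55.77826707] [17.02481529 17.07029734 18.39774065 17.09979593]
[569.90973285 248.12511631 249.59532708]
```

Emit:
carry_out(plan=[[[25,-25,10],-1],[[55,-55,25],-2.2],[[89,-88,45],-2.2],[[89,-88,70],-2.2],[[89,-88,79],-2.2],[[89,-88,80],-2.2],[[89,-88,80],-2.2],[[89,-88,80],-2.2]])

```text
time: 15.4
position: [463.5, 312.6, 171.1]
eef_rot: [3.139, -0.0, 1.872]
wrist_force: [-0.0, -0.8, -0.1]
width: 1.005
gripper_force: 0.0
```

```bash
python3 - <<'E'
from h import *
for i in range(2): cams.snapshot('side')
s=ctrl.get_state(); print(s['position'],sh(461.7,311.1,70,17.3))
E
```

```text
[462.9178914  312.85147499 170.99595969] ([-1.3, -1.9, 101.0], np.float64(-0.02))
```

Emit:
carry_out(plan=[[[-1.3,-1.9,20],0],[[-1.3,-1.9,40],0],[[-1.3,-1.9,60],0],[[-1.3,-1.9,80],0],[[-1.3,-1.9,93],0],[[-1.3,-1.9,101],0],[[-1.3,-1.9,101],0],[[-1.3,-1.9,101],0]])

```text
time: 16.3
position: [460.7, 311.5, 69.6]
eef_rot: [3.14, -0.0, 1.874]
wrist_force: [-0.2, -0.3, -0.8]
width: 1.004
gripper_force: 0.0
```

Emit:
carry_out(plan=[[[0,0,0],0],[[0,0,0],0],[[0,0,0],0],[[0,0,0],0],[[0,0,0],0],[[0,0,0],0],[[0,0,0],0],[[0,0,0],0]], gripper=0, force=40)

```text
time: 17.1
position: [460.1, 311.3, 69.0]
eef_rot: [-3.141, 0.0, 1.874]
wrist_force: [0.1, 0.6, 0.7]
width: 0.358
gripper_force: 0.0
```

Emit:
carry_out(plan=[[[0,0,0],0],[[0,0,0],0],[[0,0,0],0],[[0,0,0],0],[[0,0,-8],0],[[0,0,-16],0],[[0,0,-24],0],[[0,0,-30],0]])

```text
time: 17.9
position: [460.3, 311.4, 100.1]
eef_rot: [3.141, -0.0, 1.874]
wrist_force: [0.7, 0.1, -1.4]
width: 0.32
gripper_force: 40.0
```

```bash
python3 - <<'E'
from h import *
for i in range(2): cams.snapshot('side')
s=ctrl.get_state(); print(s['position'],s['eef_rot'],s['width']*87,s['gripper_force'],s['wrist_force'])
E
```

```text
[460.79147463 311.64394773 100.33792445] [ 3.13914852e+00 -2.68162198e-04  1.87367678e+00] 27.89322400900062 39.999721641652286 [ 0.31350374  0.59251201 -1.31278757]
```

Gauge held: opening is 27.9 mm and it weighs about 1.4 N. I raise it clear of the stand and carry it over the ring.

Emit:
carry_out(plan=[[[0,0,-20],0],[[0,0,-40],0],[[0,0,-50],0],[[-20,0,-50],0],[[-55,-1,-50],0],[[-90,-2,-50],0],[[-125,-2.5,-50],0],[[-160,-3,-50],0]])

```text
time: 18.8
position: [504.9, 156.4, 148.8]
eef_rot: [-3.141, -0.0, 1.874]
wrist_force: [-0.0, 0.2, -1.2]
width: 0.321
gripper_force: 40.0
```

Emit:
carry_out(plan=[[[-35,-0.5,0],0],[[-70,-1,0],0],[[-105,-2,0],0],[[-135,-3,0],0],[[-155,-3.4,0],0],[[-167,-3.4,0],0],[[-167,-3.4,0],0],[[-167,-3.4,0],0]])

```text
time: 19.6
position: [550.8, -2.0, 148.8]
eef_rot: [-3.141, -0.001, 1.874]
wrist_force: [0.1, -0.3, -2.2]
width: 0.318
gripper_force: 40.0
```

```bash
python3 - <<'E'
from h import *
for i in range(2): cams.snapshot('side')
s=ctrl.get_state(); print(s['position'],s['eef_rot'],s['wrist_force'],sh(551.6,-2.7,s['position'][2]))
s,T,im=wshot('w7')
im2=shot('side','s7')
x,y=proj('side',[551.8,-3.4,90])[0].astype(int); c=im2[y-50:y+40,x-50:x+50]
cv2.imwrite('pics/s7b.png',np.hstack([cv2.resize(c,(400,360)),cv2.resize(im[120:260,180:340],(400,360))])[:,:,::-1]); print(x-50,y-50)
E
```

```text
[550.79786014  -1.47950261 148.89088266] [-3.14073134e+00 -9.00326142e-04  1.87490266e+00] [ 0.57213735  0.11827911 -1.16257661] ([-1.4, 0.4, -0.0], None)
190 133
```

View pics/s7b.png

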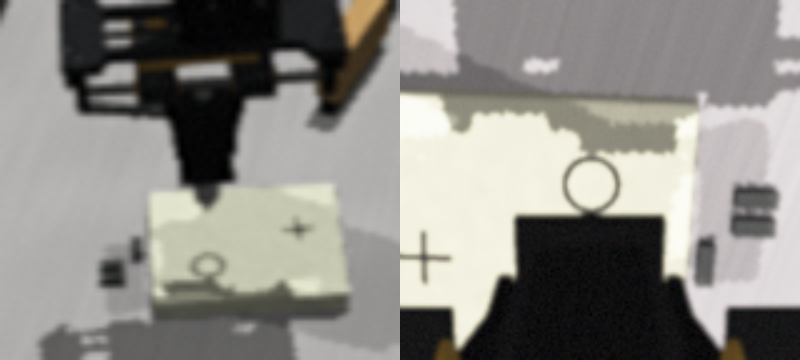

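The gauge hangs upright over the ring, with its probe at (207,205) and the ring at (208,265) in the side crop. I lower it to just above contact.

Emit:
carry_out(plan=[[[-1,0.4,12],0],[[-1.4,0.4,24],0],[[-1.4,0.4,36],0],[[-1.4,0.4,46],0],[[-1.4,0.4,53],0],[[-1.4,0.4,57],0],[[-1.4,0.4,57],0],[[-1.4,0.4,57],0]])

```text
time: 20.6
position: [552.6, -4.0, 92.2]
eef_rot: [3.141, 0.0, 1.874]
wrist_force: [-0.4, 0.6, -2.4]
width: 0.32
gripper_force: 40.0
```

```bash
cat > f.py <<'E'
from h import *
S=[]
for i in range(8): S.append(ctrl.get_state()); cams.snapshot('side')
print('pos',np.mean([s['position'] for s in S],0),'F',np.mean([s['wrist_force'] for s in S],0),'tq',np.mean([s['wrist_torque'] for s in S],0),S[-1]['time'])
E
python3 f.py; python3 - <<'E'
from h import *
T=np.load('pics/w7.npy'); px=np.array([(591-400)*160/400+180,185*140/360+120]); print('ring w7',px,plane('wrist',[px],22,T))
print('tip crop px pred',(proj('side',[[551.0,-2.2,84.6]])-[190,133])*4)
im=cv2.imread('pics/side0.png'); im2=shot('side','s8'); c=proj('side',[[551.8,-3.4,22],[551.8,-3.4,30]]); print(c)
E
```

```text
pos [552.65428569  -4.03456525  92.45139575] F [ 0.11940385  0.29425569 -1.92306578] tq [-0.07318906  0.02432648  0.00522053] 20.95
ring w7 [256.4        191.94444444] [[552.47626243  -3.95158136  22.        ]]
tip crop px pred [[202.99447892 206.86836966]]
[[241.02394423 198.81533938]
 [240.96821894 197.02888133]]
```

Emit:
carry_out(plan=[[[0,0,1.5],0],[[0,0,3],0],[[0,0,4.5],0],[[0,0,6],0],[[0,0,7],0],[[0,0,8.5],0],[[0,0,8.5],0],[[0,0,8.5],0]])

```text
time: 21.85
position: [552.3, -4.0, 83.7]
eef_rot: [-3.142, 0.0, 1.874]
wrist_force: [-0.0, 0.2, 1.3]
width: 0.325
gripper_force: 40.0
```

```bash
python3 f.py
```

```text
pos [552.31163036  -3.95996484  83.64900659] F [-0.36994518 -0.2240891   0.44894094] tq [-0.05239895  0.14923082  0.01197061] 22.2
```

The force step of 2.4 N means the probe is about 2.7 mm in, which matches the position estimate. Another 2.3 mm brings it to half way.

Emit:
carry_out(plan=[[[0,0,0.6],0],[[0,0,1.2],0],[[0,0,1.8],0],[[0,0,2.3],0],[[0,0,2.3],0],[[0,0,2.3],0],[[0,0,2.3],0],[[0,0,2.3],0]])

```text
time: 23.05
position: [552.3, -4.0, 81.3]
eef_rot: [3.142, -0.0, 1.874]
wrist_force: [-1.1, -0.1, 1.4]
width: 0.32
gripper_force: 40.0
```

```bash
python3 f.py
```

```text
pos [552.32670249  -3.96384776  81.26926206] F [-0.63420075  0.08241465  1.31797886] tq [-0.04126575  0.2204267   0.02748408] 23.4
```

```bash
python3 - <<'E'
from h import *
for f in('side0','s8'):
    i=cv2.imread(f'pics/{f}.png').astype(int); m=i[125:155,262:295]; m=(m[:,:,2]-m[:,:,0]>35); y,x=np.nonzero(m); print(f,m.sum(),x.mean()+262,y.mean()+125)
print(ctrl.finish_job())
E
```

```text
side0 174 278.7241379310345 138.07471264367817
s8 176 279.32954545454544 137.32954545454547
the job is handed in; nothing more can be done
None
```

The job is handed in after about 23 s: the offcuts were wiped onto the counter, the scraper stands where it started, and the gauge is held in the ring with its probe about 4.5–5 mm in; I viewed 11 pictures, one over the limit of 10.

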